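# Tension a scroll-saw blade by feel and lock the wheel

### The job

Wind the red tension wheel clockwise by its black knob until the saw blade is firmly tight: turning the knob takes about 9 N while the blade is slack and should take about 15 N when it is right. Then let go of the knob and swing the yellow lock lever all the way over towards the wheel. Do not overtighten the blade, keep your hand off it, and leave the other things on the table alone.

Things in the scene. Friction and masses are not known exactly. Their poses are not given: they have to be found in the camera images.
- frame: Blade tensioner: blue plate 140 x 370 x 18 mm fixed to the table, carrying all its parts. Origin: centre of its underside; z up; the blade lies along its y, wheel at the -y end, blade anchor at the +y end. A rail 30 mm high runs along the middle, with two dark forks 49 mm high for the blade; under the wheel a grey housing 62 x 62 mm, 54 mm high. Heights here are above the table.
- wheel_axis (a point): Centre of the red three-spoke tension wheel, on its upright axis, 118 mm to the frame's -y from its origin, 77 mm high. Rim circle 50 mm in radius, rim 70 to 84 mm high, hub to 94 mm.
- wheel (a joint): Turn of the wheel, rad, growing clockwise seen from above (tightening). Slack lasts 1 to 4.2 rad from the start, unknown beforehand. Turning takes 9 N along the knob's path while slack, then 7 to 10 N more per rad. Firm: 15 N (13.2 to 17.8 will do); 20 N is overtight. Felt at a standstill after a short pull: 1 to 3 N less. Friction keeps it where it is left. Stops at 6.6.
- knob_grip (a point): Middle of the upright black knob on the wheel's rim, 113 mm high: a cylinder 19 mm in diameter, 87 to 129 mm high, that spins freely on its own upright pin 50 mm from the wheel's axis and goes round with the wheel; the hand holding it from above need not turn.
- blade: Loose steel saw blade 148 x 4 x 10 mm, on edge on the rail in the two forks, with brass cross pins (6 mm thick, 20 mm long) 70 mm either side of its middle, outside the forks. Origin: centre of its underside; y along the blade. Not to be touched.
- lock (a joint): Yellow lock lever. 0 = open, leaning to the frame's +y, away from the wheel; 1.0 rad = locked, leaning as far (0.5 rad) to the frame's -y, towards the wheel, against a stop. Its pivot lies at [-44, 125, 40] mm in the frame, on a dark block 50 (x) by 70 (y) mm, 43 mm high. Stays where it is left; a push of 1 to 2 N at the ball moves it.
- lock_tip (a point): Centre of the yellow ball (26 mm in diameter) on the end of the lock lever, 65 mm from its pivot; 97 mm high when open or locked, 105 mm when upright.
- tape_measure: Black and yellow tape measure, 86 x 57 x 62 mm, a bystander. Origin: centre of its underside.
- slot_cat: Slot-together plywood cat, 40 x 92 x 86 mm, a bystander. Origin: centre of its underside.
- print_cone: White printed cone, 72 mm wide, 80 mm high, a bystander. Origin: centre of its underside.
- sticker_pack: Orange and white box of stickers, 66 x 112 x 34 mm, a bystander. Origin: centre of its underside.

How it is judged (in metres and radians):
On the way, in this order (a step that is already met when the one before it is completed fails the run):
1. the blade is firmly tight (contact force between blade and frame between 50 and 108 N), for 0.2 s.
2. the lock lever is fully over, the blade still tight (all of step 1 and value of joint lock above 0.9 rad), for 0.2 s.
At the end, for the whole second after the job is handed in: The blade is firmly tight (the forks bear on its two pins with 50 to 108 N in all, which is 13.2 to 17.8 N at the knob), the wheel stands still, and the lock lever is over to within 0.1 rad of its stop (all of step 2 and velocity of joint wheel between -0.05 and 0.05 rad/s); the robot touches nothing.
It fails at once if the blade is overtightened (over 140 N on its pins in all, about 20 N at the knob) (contact force between blade and frame above 140 N).
It fails at once if the robot presses on the blade (contact force between blade and the fingers above 2 N or contact force between blade and the arm above 2 N).
It fails at once if a bystander is shifted by over 20 mm (distance of any of tape_measure, slot_cat, print_cone, sticker_pack from where it was at the start of the episode above 0.02 m).
It also fails if it takes over 72 s, if anything falls off the work surface, if the arm or the gripper's body presses on something with over 40 N, if the wrist force passes 120 N, or if a joint passes its speed limit or range.

### The arm

A 6-joint arm with a two-finger parallel gripper is mounted at the origin on the work surface; the furniture and walls round the work are solid. World frame = base frame: x ahead of the robot, y to its left, z up, the work surface at z = 0. Lengths are in mm, angles in degrees, forces in N, time in s.
With the tool pointing down it reaches from about 300 to 850 mm from the base axis. Payload 4.2 kg.
Tool frame: the origin (TCP) lies between the finger pads; the fingertips stand 11 mm ahead of it and the grasp point (between the pads) lies 8 mm behind it (env.tips_ahead is the distance from the TCP to the fingertips, in mm); z points along the fingers, y is the line along which they close (so a half turn about z gives the same grasp; the last joint's range is limited). The gripper opens to 91 mm and grips with 3 to 60 N. Pads are 32 mm wide; open, the fingers measure 118 mm over their backs; the gripper's body (76 mm by 178 mm) begins 60 mm behind the grasp point.
Start: joints at [76.203, 18.312, 89.639, -0, 72.044, -1.146], TCP at [125.932, 561.055, 224.976] pointing down, gripper open.
Joint ranges: [-177.97, 177.97], [-48.28, 115.42], [12.27, 149.76], [-77.06, 257.06], [2.81, 150.46], [-146.56, 146.56]. Speed limits (degrees/s): [147.25, 147.25, 180, 180, 180, 180].

### API

Orientations are given as [roll, pitch, yaw] about the fixed x, y, z axes, in that order (R = Rz(yaw) Ry(pitch) Rx(roll)).
In Python, from workcell import env, cams gives the robot as it stands.
- The arm moves only by the tool step_arm, never from a script. Its arguments are lists of equal length, an entry for each row: "linear": the shift along the tool's x, y, z in units of 30 cm (1.0 is 30 cm), a list of three; "turn": the turn about the tool's z in units of 360 degrees (1.0 is 360 degrees). In form: {"linear": [[tx, ty, tz], ...], "turn": [turn, ...]}. A call has 1 to 20 rows; each row is the pose to reach, as a shift and turn from the pose commanded when the call began, along the tool's axes at that moment, turning the shorter way round; what a row does not reach only later rows make up. A row lasts 1/8 s, in which the tool goes at most 62.5 mm and 10.7 degrees, less where a joint would pass 70% of its speed; a pose out of reach is approached as far as the arm can. A call with a number of a shift or a turn outside -1 to 1 is refused whole. A call with a gripper value outside its range is refused whole. "fingers" is the closure, from -1 (fully open) to 1 (shut), so that 0 is half open, set as the call begins (left out, the last holds). The fingers move at their own pace and stop on an object; "force" is the grip in N (left out, the last holds). Time passes only in rows, so rows that repeat a pose let the fingers close. It gives the time, the measured TCP pose, the force, the opening and the grip force at its end, in the units of the state.
- env.state(): the state, without advancing time (a new reading comes with each control period).
- cams.grab_frame(name): name is "side" or "top" or "wrist"; returns a dict with "color" (420x560x3 uint8, blue, green, red), "fx", "fy", "cx", "cy" (pixels), "dist" ([k1, k2, p1, p2, k3] as OpenCV has them; the pictures are not rectified), "extrinsics" (4x4, takes a point from camera to world coordinates); the wrist camera has in their place "tool_from_camera" (4x4, takes a point from camera to tool coordinates, whose origin is the TCP and whose axes are the flange's). Camera axes: x right, y down, z forward; pixel columns grow to the right and rows downward; lengths in mm; the calibration is good to about 2 mm. A picture is of the moment at which its call begins: read the wrist's pose just before it. There is no depth.
- env.job_done(): hands the job in; it is judged then, once.
The state is a dict: "time_s": time; "qpos": joint angles; "qvel": joint speeds; "effort": joint torques, N m; "ee_pos": TCP position; "ee_rot": TCP orientation; "force": force on the tool from outside, world axes, zero at the start; "torque": the same for the moment, N m; "gripper_width": finger opening in mm; "gripper_force": force on a finger pad.
Only numpy, scipy, OpenCV 4.12 (cv2) and the standard library are available. Lean on these libraries where they do the work, as an engineer would, in place of code of your own. Each camera call takes 0.05 s, during which the arm holds its last target. There are 200 camera calls.

## Working session

There is one attempt and no reset: what is moved stays moved. The work goes in short steps, Python scripts to look and compute and a tool call to move; the robot and the scene stay as the last step left them, time stands still between calls to the robot, and variables do not carry over. Pictures are saved under pics/ and viewed, at most 10 in all, crops included, and the job is handed in when it is done.

Besides the shell and the picture viewer there is one more tool, called after ">>>" as name(argument=value, ...), one argument or row to a line, values as JSON. step_arm: Moves the arm, as the interface text tells. Its arguments: {"type":"object","properties":{"linear":{"type":"array"},"turn":{"type":"array"},"fingers":{"type":"number"},"force":{"type":"number"}},"required":["linear","turn"]}

```bash
mkdir -p pics; cat > h.py <<'E'
import numpy as np, cv2
from workcell import env, cams
from scipy.spatial.transform import Rotation as R
def K(f): return np.array([[f["fx"],0,f["cx"]],[0,f["fy"],f["cy"]],[0,0,1.]])
def ext(f,s=None):
    if "extrinsics" in f: return np.array(f["extrinsics"])
    T=np.eye(4);T[:3,:3]=R.from_euler("xyz",s["ee_rot"],degrees=True).as_matrix();T[:3,3]=s["ee_pos"]
    return T@np.array(f["tool_from_camera"])
def cast(f,uv,z,s=None):
    T=ext(f,s);p=cv2.undistortPoints(np.array([[uv]],float),K(f),np.array(f["dist"],float))[0,0]
    d=T[:3,:3]@[p[0],p[1],1];o=T[:3,3];return o+d*(z-o[2])/d[2]
def proj(f,P,s=None):
    T=np.linalg.inv(ext(f,s));r=cv2.Rodrigues(T[:3,:3])[0]
    return cv2.projectPoints(np.array(P,float).reshape(-1,3),r,T[:3,3],K(f),np.array(f["dist"],float))[0][:,0]
E
python3 - <<'E'
from h import *
s=env.state();print({k:np.round(v,2) for k,v in s.items()})
F={n:cams.grab_frame(n) for n in("top","side")}
for n in F: print(n,np.round(ext(F[n])[:3,3]))
cv2.imwrite("pics/a.png",F["top"]["color"]);cv2.imwrite("pics/b.png",F["side"]["color"])
E
```

```text
{'time_s': np.float64(0.0), 'qpos': array([76.2 , 18.35, 89.71, -0.  , 72.04, -1.15]), 'qvel': array([-0.07,  0.01,  0.02, -0.04,  0.1 , -0.07]), 'effort': array([  0.  , -41.25, -23.2 ,   0.07,   0.05,  -0.  ]), 'ee_pos': array([125.81, 560.57, 224.12]), 'ee_rot': array([-179.9 ,   -0.  ,  167.35]), 'force': array([ 0.31,  0.92, -0.02]), 'torque': array([-0.01, -0.05,  0.01]), 'gripper_force': np.float64(0.0), 'gripper_width': np.float64(91.32)}
top [ 287.  -13. 1290.]
side [514. 816. 834.]
```

View pics/a.png

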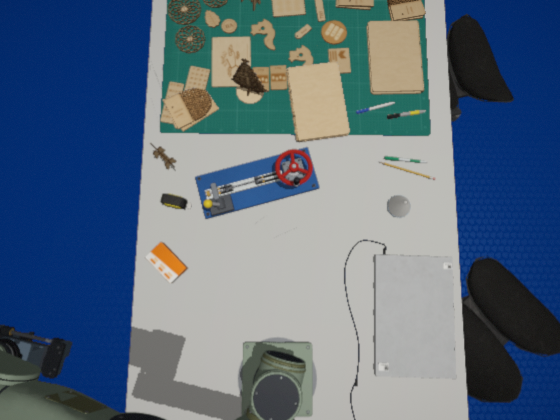

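View pics/b.png

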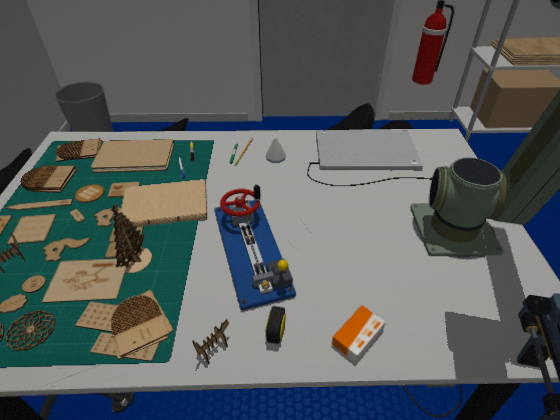

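The top view shows the frame around (257,183), the wheel at (293,168), the knob near (297,181) and the ball at (208,204). The side view shows the knob at (257,191), the ball at (282,265), and the cat and tape measure near the lock end.

```bash
python3 - <<'E'
from h import *
F={n:cams.grab_frame(n) for n in("top","side")}
box={"top":(190,140,325,225),"side":(205,180,300,310)}
for n,f in F.items():
    x0,y0,x1,y1=box[n];im=f["color"][y0:y1,x0:x1];h=cv2.cvtColor(im,cv2.COLOR_BGR2HSV)
    red=((h[...,0]<8)|(h[...,0]>172))&(h[...,1]>150)&(h[...,2]>80)
    yel=(abs(h[...,0].astype(int)-27)<7)&(h[...,1]>150)&(h[...,2]>100)
    blu=(abs(h[...,0].astype(int)-110)<12)&(h[...,1]>130)&(h[...,2]>60)
    c=max(cv2.findContours(red.astype(np.uint8),0,1)[0],key=cv2.contourArea)
    e=cv2.fitEllipse(cv2.convexHull(c));u=np.array(e[0])+[x0,y0]
    print(n,"wheel",u,e[1],cast(f,u,78).round(1))
    ys,xs=np.nonzero(yel);u=np.array([np.median(xs)+x0,np.median(ys)+y0]);print("ball",u,len(xs),cast(f,u,97).round(1))
    c=max(cv2.findContours(blu.astype(np.uint8),0,1)[0],key=cv2.contourArea)
    b=cv2.boxPoints(cv2.minAreaRect(c))+[x0,y0];print("plate",[cast(f,q,18).round(0)[:2] for q in b])
    if n=="side": print("knob",cast(f,(257,191),113).round(1))
    else: print("knob",cast(f,(297,181),113).round(1))
    cv2.imwrite(f"pics/c_{n}.png",cv2.resize(im,None,fx=4,fy=4,interpolation=2))
a=cv2.imread("pics/c_top.png");b=cv2.imread("pics/c_side.png")
cv2.imwrite("pics/c.png",a)
E
```

```text
top wheel [293.32505035 167.0942421 ] (34.994686126708984, 36.811527252197266) [620.1 -43.3  78. ]
ball [208. 203.] 53 [504.3 205.1  97. ]
plate [array([547., 153.]), array([ 625., -108.]), array([ 572., -123.]), array([495., 137.])]
knob [568.9 -53.3 113. ]
side wheel [239.48669815 201.81306076] (25.659788131713867, 38.51703643798828) [621.2 -42.5  78. ]
ball [282. 264.] 77 [504.4 203.3  97. ]
plate [array([704., -81.]), array([ 577., -131.]), array([502., 240.]), array([604., 270.])]
knob [570.1 -47.7 113. ]
```

View pics/c.png

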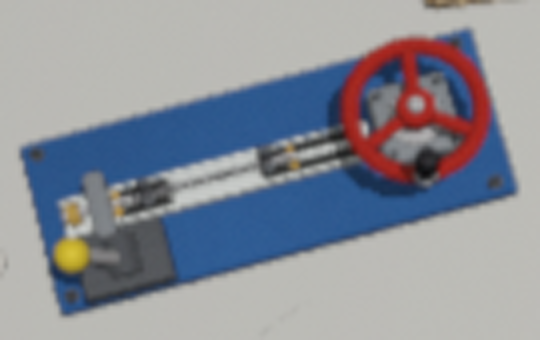

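>>> step_arm(
  linear=[
    [-0.97,-0.85,0],
    [-0.97,-0.85,0],
    [-0.97,-0.85,0],
    [-0.97,-0.85,0],
    [-0.97,-0.85,0],
    [-0.97,-0.85,0],
    [-0.97,-0.85,0],
    [-0.97,-0.85,0],
  ],
  turn=[-0.0351,-0.0351,-0.0351,-0.0351,-0.0351,-0.0351,-0.0351,-0.0351],
)

```text
time_s: 1.2
ee_pos: [354.1, 248.4, 224.9]
ee_rot: [180.0, -0.0, 179.9]
force: [-0.3, -0.9, -0.6]
gripper_width: 91.3
gripper_force: 0.0
```

>>> step_arm(
  linear=[
    [-0.72,-0.998,0],
    [-0.72,-0.998,0],
    [-0.72,-0.998,0],
    [-0.72,-0.998,0],
    [-0.72,-0.998,0],
    [-0.72,-0.998,0],
    [-0.72,-0.998,0],
    [-0.72,-0.998,0],
  ],
  turn=[0,0,0,0,0,0,0,0],
)

```text
time_s: 2.2
ee_pos: [569.6, -48.9, 224.4]
ee_rot: [179.9, -0.1, -179.9]
force: [1.1, 0.4, -0.8]
gripper_width: 91.0
gripper_force: 0.0
```

```bash
python3 - <<'E'
from h import *
s=env.state();f=cams.grab_frame("wrist");im=f["color"].copy()
print(s["ee_pos"],s["ee_rot"])
for P in ([569.5,-51,129],[620.5,-43,94],[569.5,-51,87]):
    u=proj(f,P,s)[0];print(u);cv2.drawMarker(im,tuple(int(v) for v in u),(0,255,0),0,12)
cv2.imwrite("pics/d.png",im);cv2.imwrite("pics/d0.png",f["color"])
E
```

```text
[569.62764806 -48.94160534 224.38556332] [ 1.79930642e+02 -8.71052657e-02 -1.79917426e+02]
[280.76015596 215.71997561]
[289.62035622 256.44454542]
[281.12231175 202.02295118]
```

View pics/d.png

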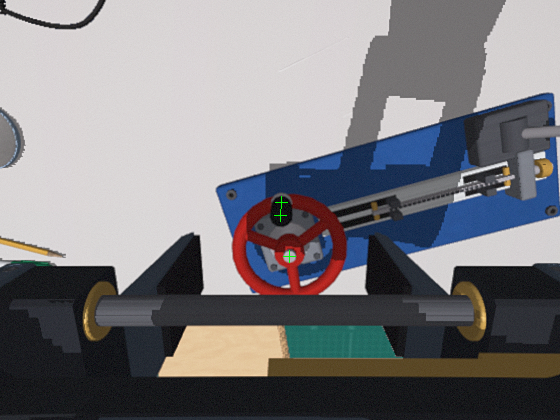

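The wrist view shows the knob at (281,210), matching the projected marks, and the hub at (290,254). So the estimates hold within about 2 mm.

>>> step_arm(
  linear=[
    [0,-0.007,0.15],
    [0,-0.007,0.28],
    [0,-0.007,0.36],
    [0,-0.007,0.38],
    [0,-0.007,0.38],
  ],
  turn=[0,0,0,0,0],
)

```text
time_s: 2.88
ee_pos: [570.0, -52.0, 111.6]
ee_rot: [180.0, 0.0, -179.9]
force: [0.2, 0.5, 0.4]
gripper_width: 91.4
gripper_force: 0.0
```

>>> step_arm(
  linear=[
    [0,0,0],
    [0,0,0],
    [0,0,0],
    [0,0,0],
    [0,0,0],
    [0,0,0],
    [0,0,0],
    [0,0,0],
  ],
  turn=[0,0,0,0,0,0,0,0],
  fingers=1,
  force=40,
)

```text
time_s: 3.88
ee_pos: [569.8, -51.8, 110.9]
ee_rot: [179.8, -0.0, 179.9]
force: [0.3, 5.7, -0.0]
gripper_width: 17.9
gripper_force: 40.0
```

```bash
cat > arc.py <<'E'
import sys,numpy as np
# arc.py cx cy curx cury rad0 radstep n : rows clockwise, knob angle in rad travelled from 189.5deg
cx,cy,px,py,a0,st,n=map(float,sys.argv[1:8])
r=[]
for i in range(1,int(n)+1):
    t=np.radians(189.5)-(a0+st*i);x=cx+50*np.cos(t);y=cy+50*np.sin(t)
    r.append([round(-(x-px)/300,3),round((y-py)/300,3),0])
print(r);print("end cmd",px-300*r[-1][0],py+300*r[-1][1])
E
python3 arc.py 620.5 -43 570 -51.5 0 .125 7
```

```text
[[np.float64(-0.002), np.float64(0.022), 0], [np.float64(-0.002), np.float64(0.042), 0], [np.float64(-0.005), np.float64(0.063), 0], [np.float64(-0.011), np.float64(0.083), 0], [np.float64(-0.019), np.float64(0.102), 0], [np.float64(-0.029), np.float64(0.12), 0], [np.float64(-0.042), np.float64(0.137), 0]]
end cmd 582.6 -10.399999999999999
```

>>> step_arm(
  linear=[
    [-0.002,0.022,0],
    [-0.002,0.042,0],
    [-0.005,0.063,0],
    [-0.011,0.083,0],
    [-0.019,0.102,0],
    [-0.029,0.12,0],
    [-0.042,0.137,0],
    [-0.042,0.137,0],
    [-0.042,0.137,0],
  ],
  turn=[0,0,0,0,0,0,0,0,0],
)

```text
time_s: 5.0
ee_pos: [579.8, -13.1, 110.8]
ee_rot: [-179.9, -0.4, -180.0]
force: [-6.0, -3.4, 5.1]
gripper_width: 18.0
gripper_force: 40.0
```

```bash
cat > ft.py <<'E'
import sys
from h import *
C=np.array([float(v) for v in sys.argv[1:3]])
s=env.state();p=np.array(s["ee_pos"][:2])-C;r=np.linalg.norm(p);u=p/r;t=np.array([u[1],-u[0]]);F=np.array(s["force"][:2])
print("t",round(s["time_s"],2),"r",r.round(1),"ang",((np.radians(189.5)-np.arctan2(p[1],p[0]))%(2*np.pi)).round(3),"tang",(-F@t).round(1),"rad",(F@u).round(1),"pos",np.round(s["ee_pos"],1))
E
python3 ft.py 620.5 -43; python3 arc.py 620.5 -43 582.6 -10.4 .875 .12 4|sed 's/np.float64//g'
```

```text
t 5.0 r 50.5 ang 0.799 tang 6.3 rad 2.8 pos [579.8 -13.1 110.8]
[[(-0.014), (0.014), 0], [(-0.029), (0.027), 0], [(-0.046), (0.037), 0], [(-0.064), (0.046), 0]]
end cmd 601.8000000000001 3.3999999999999986
```

>>> step_arm(
  linear=[
    [-0.014,0.014,0],
    [-0.029,0.027,0],
    [-0.046,0.037,0],
    [-0.064,0.046,0],
    [-0.064,0.046,0],
    [-0.064,0.046,0],
  ],
  turn=[0,0,0,0,0,0],
)

```text
time_s: 5.75
ee_pos: [598.6, 1.8, 110.8]
ee_rot: [-180.0, -0.4, -180.0]
force: [-8.0, 0.7, 5.9]
gripper_width: 17.9
gripper_force: 40.0
```

```bash
python3 ft.py 620.5 -43; python3 arc.py 620.5 -43 601.8 3.4 1.355 .12 4|sed 's/np.float64//g'
```

```text
t 5.75 r 49.9 ang 1.281 tang 6.9 rad 4.2 pos [598.6   1.8 110.8]
[[(-0.019), (0.006), 0], [(-0.039), (0.01), 0], [(-0.059), (0.012), 0], [(-0.079), (0.011), 0]]
end cmd 625.5 6.699999999999999
```

>>> step_arm(
  linear=[
    [-0.019,0.006,0],
    [-0.039,0.01,0],
    [-0.059,0.012,0],
    [-0.079,0.011,0],
    [-0.079,0.011,0],
    [-0.079,0.011,0],
  ],
  turn=[0,0,0,0,0,0],
)

```text
time_s: 6.5
ee_pos: [622.6, 6.1, 110.9]
ee_rot: [179.9, -0.4, 180.0]
force: [-7.5, 2.6, 4.8]
gripper_width: 18.0
gripper_force: 40.0
```

```bash
python3 ft.py 620.5 -43; python3 arc.py 620.5 -43 625.5 6.7 1.835 .12 4|sed 's/np.float64//g'
```

```text
t 6.5 r 49.2 ang 1.779 tang 7.6 rad 2.3 pos [622.6   6.1 110.9]
[[(-0.019), (-0.003), 0], [(-0.039), (-0.008), 0], [(-0.057), (-0.016), 0], [(-0.074), (-0.026), 0]]
end cmd 647.7 -1.0999999999999996
```

>>> step_arm(
  linear=[
    [-0.019,-0.003,0],
    [-0.039,-0.008,0],
    [-0.057,-0.016,0],
    [-0.074,-0.026,0],
    [-0.074,-0.026,0],
    [-0.074,-0.026,0],
  ],
  turn=[0,0,0,0,0,0],
)

```text
time_s: 7.25
ee_pos: [645.4, -1.1, 110.8]
ee_rot: [179.9, -0.3, 180.0]
force: [-5.1, 4.5, 4.2]
gripper_width: 18.0
gripper_force: 40.0
```

```bash
python3 ft.py 620.5 -43; python3 arc.py 620.5 -43 647.7 -1.1 2.315 .12 4|sed 's/np.float64//g'
```

```text
t 7.25 r 48.7 ang 2.273 tang 6.7 rad 1.3 pos [645.4  -1.1 110.8]
[[(-0.016), (-0.012), 0], [(-0.031), (-0.026), 0], [(-0.044), (-0.041), 0], [(-0.055), (-0.058), 0]]
end cmd 664.2 -18.500000000000004
```

>>> step_arm(
  linear=[
    [-0.016,-0.012,0],
    [-0.031,-0.026,0],
    [-0.044,-0.041,0],
    [-0.055,-0.058,0],
    [-0.055,-0.058,0],
    [-0.055,-0.058,0],
  ],
  turn=[0,0,0,0,0,0],
)

```text
time_s: 8.0
ee_pos: [662.3, -18.2, 110.9]
ee_rot: [179.8, -0.3, 180.0]
force: [-3.4, 4.1, 3.1]
gripper_width: 18.1
gripper_force: 40.0
```

```bash
python3 ft.py 620.5 -43; python3 arc.py 620.5 -43 664.2 -18.5 2.795 .12 4|sed 's/np.float64//g'
```

```text
t 8.0 r 48.6 ang 2.772 tang 5.2 rad -0.9 pos [662.3 -18.2 110.9]
[[(-0.008), (-0.018), 0], [(-0.015), (-0.037), 0], [(-0.019), (-0.056), 0], [(-0.021), (-0.076), 0]]
end cmd 670.5 -41.3
```

```bash
python3 ft.py 619.3 -43.8; python3 arc.py 619.3 -43.8 664.2 -18.5 2.815 .12 4|sed 's/np.float64//g'
```

```text
t 8.0 r 50.0 ang 2.77 tang 5.2 rad -0.9 pos [662.3 -18.2 110.9]
[[(-0.006), (-0.024), 0], [(-0.012), (-0.043), 0], [(-0.016), (-0.062), 0], [(-0.017), (-0.082), 0]]
end cmd 669.3000000000001 -43.1
```

>>> step_arm(
  linear=[
    [-0.006,-0.024,0],
    [-0.012,-0.043,0],
    [-0.016,-0.062,0],
    [-0.017,-0.082,0],
    [-0.017,-0.082,0],
    [-0.017,-0.082,0],
  ],
  turn=[0,0,0,0,0,0],
)

```text
time_s: 8.75
ee_pos: [669.2, -42.1, 110.9]
ee_rot: [179.8, -0.0, 180.0]
force: [-1.3, 7.0, 0.7]
gripper_width: 18.0
gripper_force: 40.0
```

```bash
python3 ft.py 619.3 -43.8; python3 arc.py 619.3 -43.8 669.3 -43.1 3.295 .12 4|sed 's/np.float64//g'
```

```text
t 8.75 r 49.9 ang 3.274 tang 7.1 rad -1.1 pos [669.2 -42.1 110.9]
[[(0.001), (-0.02), 0], [(0.004), (-0.04), 0], [(0.01), (-0.059), 0], [(0.018), (-0.077), 0]]
end cmd 663.9 -66.2
```

>>> step_arm(
  linear=[
    [0.001,-0.02,0],
    [0.004,-0.04,0],
    [0.01,-0.059,0],
    [0.018,-0.077,0],
    [0.018,-0.077,0],
    [0.018,-0.077,0],
  ],
  turn=[0,0,0,0,0,0],
)

```text
time_s: 9.5
ee_pos: [664.6, -64.8, 110.9]
ee_rot: [179.7, 0.1, 180.0]
force: [1.2, 7.7, -0.1]
gripper_width: 18.1
gripper_force: 40.0
```

```bash
python3 ft.py 619.3 -43.8; python3 arc.py 619.3 -43.8 663.9 -66.2 3.775 .1 4|sed 's/np.float64//g'
```

```text
t 9.5 r 49.9 ang 3.741 tang 7.5 rad -2.1 pos [664.6 -64.8 110.9]
[[(0.008), (-0.015), 0], [(0.018), (-0.029), 0], [(0.029), (-0.041), 0], [(0.041), (-0.052), 0]]
end cmd 651.6 -81.8
```

>>> step_arm(
  linear=[
    [0.008,-0.015,0],
    [0.018,-0.029,0],
    [0.029,-0.041,0],
    [0.041,-0.052,0],
    [0.041,-0.052,0],
    [0.041,-0.052,0],
  ],
  turn=[0,0,0,0,0,0],
)

```text
time_s: 10.25
ee_pos: [654.1, -79.6, 111.0]
ee_rot: [179.7, 0.3, 179.9]
force: [5.5, 10.4, -2.7]
gripper_width: 17.9
gripper_force: 40.0
```

```bash
python3 ft.py 619.3 -43.8; python3 arc.py 619.3 -43.8 651.6 -81.8 4.175 .1 4|sed 's/np.float64//g'
```

```text
t 10.25 r 49.9 ang 4.108 tang 11.2 rad -3.6 pos [654.1 -79.6 111. ]
[[(0.013), (-0.011), 0], [(0.027), (-0.019), 0], [(0.042), (-0.027), 0], [(0.058), (-0.032), 0]]
end cmd 634.2 -91.39999999999999
```

>>> step_arm(
  linear=[
    [0.007,-0.005,0],
    [0.013,-0.011,0],
    [0.013,-0.011,0],
    [0.013,-0.011,0],
  ],
  turn=[0,0,0,0],
)

```text
time_s: 10.75
ee_pos: [650.9, -82.5, 111.0]
ee_rot: [179.6, 0.4, 179.9]
force: [7.8, 11.4, -3.4]
gripper_width: 17.7
gripper_force: 40.0
```

```bash
python3 ft.py 619.3 -43.8; python3 arc.py 619.3 -43.8 647.7 -85.1 4.275 .05 4|sed 's/np.float64//g'
```

```text
t 10.75 r 50.0 ang 4.193 tang 13.3 rad -3.9 pos [650.9 -82.5 111. ]
[[(0.007), (-0.004), 0], [(0.014), (-0.008), 0], [(0.022), (-0.012), 0], [(0.029), (-0.016), 0]]
end cmd 639.0 -89.89999999999999
```

>>> step_arm(
  linear=[
    [0.004,-0.002,0],
    [0.007,-0.004,0],
  ],
  turn=[0,0],
)

```text
time_s: 11.0
ee_pos: [649.5, -83.6, 110.9]
ee_rot: [179.6, 0.5, 179.9]
force: [9.2, 12.1, -5.4]
gripper_width: 17.9
gripper_force: 40.0
```

```bash
python3 ft.py 619.3 -43.8
```

```text
t 11.0 r 49.9 ang 4.228 tang 14.6 rad -4.0 pos [649.5 -83.6 110.9]
```

>>> step_arm(
  linear=[
    [0,0,0],
    [0,0,0],
  ],
  turn=[0,0],
)

```text
time_s: 11.25
ee_pos: [649.4, -83.7, 111.0]
ee_rot: [179.6, 0.5, 179.9]
force: [9.4, 11.7, -4.3]
gripper_width: 18.1
gripper_force: 40.0
```

```bash
python3 ft.py 619.3 -43.8
```

```text
t 11.25 r 50.0 ang 4.231 tang 14.5 rad -3.6 pos [649.4 -83.7 111. ]
```

>>> step_arm(
  linear=[
    [-0.004,0.003,0],
    [-0.009,0.006,0],
    [-0.009,0.006,0],
  ],
  turn=[0,0,0],
)

```text
time_s: 11.62
ee_pos: [649.6, -83.5, 110.9]
ee_rot: [179.8, 0.2, 180.0]
force: [3.0, 6.2, -0.9]
gripper_width: 18.0
gripper_force: 40.0
```

```bash
python3 ft.py 619.3 -43.8
```

```text
t 11.62 r 50.0 ang 4.226 tang 6.2 rad -3.1 pos [649.6 -83.5 110.9]
```

>>> step_arm(
  linear=[
    [0,0,0],
    [0,0,0],
    [0,0,0],
    [0,0,0],
    [0,0,0],
  ],
  turn=[0,0,0,0,0],
  fingers=0,
)

```text
time_s: 12.25
ee_pos: [648.2, -86.2, 110.9]
ee_rot: [-180.0, -0.0, 180.0]
force: [-0.1, -0.5, -0.8]
gripper_width: 45.6
gripper_force: 0.0
```

>>> step_arm(
  linear=[
    [0,0,-0.1],
    [0,0,-0.2],
    [0,0,-0.3],
    [0,0,-0.3],
  ],
  turn=[0,0,0,0],
)

```text
time_s: 12.75
ee_pos: [649.6, -86.3, 203.7]
ee_rot: [-180.0, 0.3, 180.0]
force: [-0.5, 0.0, 0.2]
gripper_width: 45.2
gripper_force: 0.0
```

```bash
python3 - <<'E'
from h import *
s=env.state();print(s["ee_pos"],s["force"])
f=cams.grab_frame("side");im=f["color"][170:320,190:340];cv2.imwrite("pics/e.png",cv2.resize(im,None,fx=4,fy=4,interpolation=2))
E
```

```text
[649.62485099 -86.34913918 203.693711  ] [-0.52577385  0.04262284  0.16200406]
```

View pics/e.png

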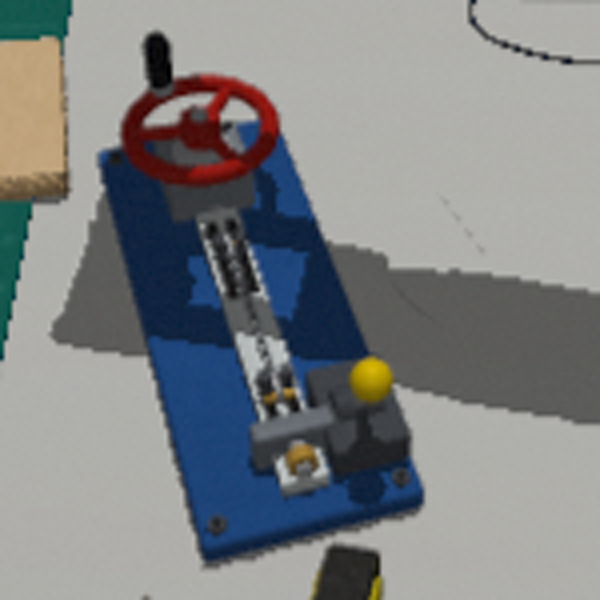

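The knob is free of the hand at crop (157,62), the lever is still open with its ball at (371,380), and nothing else has moved. Next I go to the far side of the lever with the fingers shut.

>>> step_arm(
  linear=[
    [0.26,0.557,0],
    [0.26,0.557,0],
    [0.26,0.557,0],
    [0.26,0.557,0],
    [0.26,0.557,0],
  ],
  turn=[-0.041,-0.041,-0.041,-0.041,-0.041],
  fingers=1,
  force=20,
)

```text
time_s: 13.42
ee_pos: [570.0, 80.8, 199.9]
ee_rot: [-180.0, -0.1, -165.2]
force: [-0.7, -1.1, -0.8]
gripper_width: 0.5
gripper_force: 0.0
```

>>> step_arm(
  linear=[
    [0.106,0.603,0],
    [0.106,0.603,0],
    [0.106,0.603,0],
    [0.106,0.603,0],
    [0.106,0.603,0],
  ],
  turn=[0,0,0,0,0],
)

```text
time_s: 14.05
ee_pos: [494.3, 246.7, 200.4]
ee_rot: [-179.9, -0.0, -165.3]
force: [-0.4, -1.0, 0.5]
gripper_width: 0.4
gripper_force: 0.0
```

```bash
python3 - <<'E'
from h import *
s=env.state();f=cams.grab_frame("wrist");im=f["color"].copy()
print(s["ee_pos"],s["gripper_width"])
h=cv2.cvtColor(im,cv2.COLOR_BGR2HSV)
m=(abs(h[...,0].astype(int)-27)<7)&(h[...,1]>150)&(h[...,2]>90)
n,l,st,c=cv2.connectedComponentsWithStats(m.astype(np.uint8))
for i in range(1,n):
    if st[i,4]>150: print(st[i],c[i],cast(f,c[i],97,s).round(1))
cv2.imwrite("pics/f.png",im)
E
```

```text
[494.3238085  246.72483467 200.43203838] 0.41812334608416474
[218 196  32  31 760] [233.44473684 211.22763158] [503.5 206.6  97. ]
[333 210  46  29 416] [355.69230769 223.99759615] [488.6 306.7  97. ]
```

View pics/f.png

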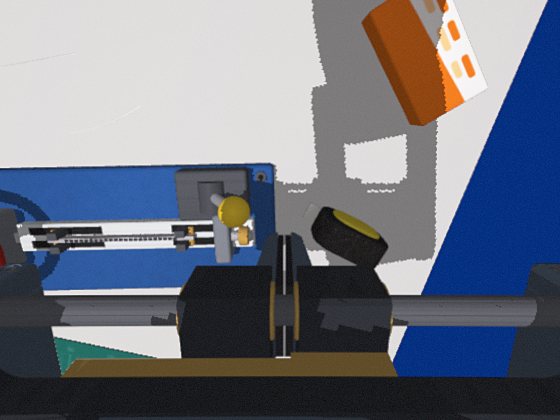

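The wrist view shows the ball at (233,211), 41 mm from the shut fingers along the frame's y, and the tape measure is low and to the right. The way down is clear.

>>> step_arm(
  linear=[
    [0,0,0.12],
    [0,0,0.24],
    [0,0,0.33],
    [0,0,0.335],
    [0,0,0.335],
  ],
  turn=[0,0,0,0,0],
)

```text
time_s: 14.72
ee_pos: [494.7, 247.2, 101.2]
ee_rot: [180.0, 0.1, -165.4]
force: [0.8, 0.6, 0.1]
gripper_width: 0.3
gripper_force: 0.0
```

>>> step_arm(
  linear=[
    [0,-0.03,0],
    [0,-0.06,0],
    [0,-0.09,0],
    [0,-0.12,0],
    [0,-0.15,0],
    [0,-0.18,0],
    [0,-0.21,0],
    [0,-0.235,0],
    [0,-0.25,0],
    [0,-0.25,0],
  ],
  turn=[0,0,0,0,0,0,0,0,0,0],
)

```text
time_s: 15.98
ee_pos: [512.5, 174.9, 100.3]
ee_rot: [-180.0, -0.0, -165.3]
force: [-0.5, -0.7, -0.6]
gripper_width: 0.9
gripper_force: 0.0
```

>>> step_arm(
  linear=[
    [0,-0.01,0],
    [0,-0.02,0],
    [0,-0.03,0],
    [0,-0.03,0],
  ],
  turn=[0,0,0,0],
)

```text
time_s: 16.48
ee_pos: [514.2, 169.1, 100.4]
ee_rot: [179.7, -0.0, -165.4]
force: [-2.2, 9.5, -1.4]
gripper_width: 0.5
gripper_force: 4.9
```

```bash
python3 - <<'E'
from h import *
f=cams.grab_frame("side");im=f["color"][170:320,190:340];cv2.imwrite("pics/g.png",cv2.resize(im,None,fx=4,fy=4,interpolation=2))
E
```

```text
(no output)
```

View pics/g.png

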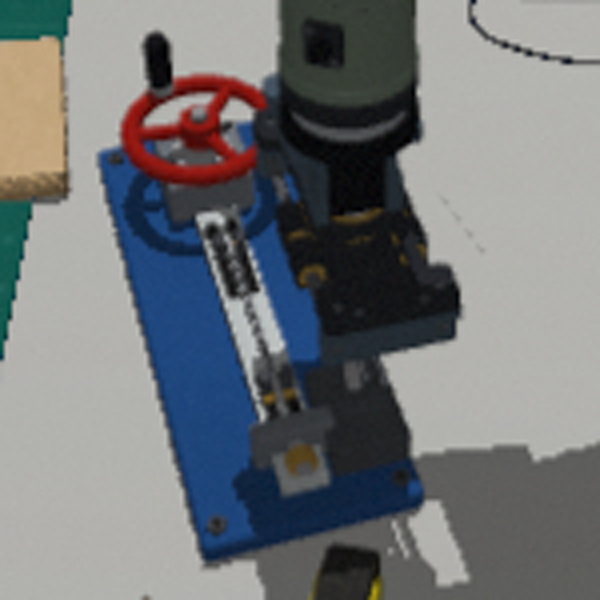

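The push met 9.7 N at the expected stop position. The hand hides the ball in this view, so I'll back off, rise and check.

>>> step_arm(
  linear=[
    [0,0.05,0],
    [0,0.12,0],
    [0,0.15,0],
    [0,0.15,-0.15],
    [0,0.15,-0.3],
    [0,0.15,-0.35],
    [0,0.15,-0.35],
  ],
  turn=[0,0,0,0,0,0,0],
)

```text
time_s: 17.4
ee_pos: [503.6, 210.1, 205.8]
ee_rot: [-180.0, 0.1, -165.3]
force: [0.6, -0.4, 0.7]
gripper_width: 0.2
gripper_force: 0.0
```

```bash
python3 - <<'E'
from h import *
s=env.state();f=cams.grab_frame("wrist");im=f["color"].copy();print(s["ee_pos"],s["force"])
h=cv2.cvtColor(im,cv2.COLOR_BGR2HSV)
m=(abs(h[...,0].astype(int)-27)<7)&(h[...,1]>150)&(h[...,2]>90)
n,l,st,c=cv2.connectedComponentsWithStats(m.astype(np.uint8))
for i in range(1,n):
    if st[i,4]>150: print(st[i],c[i],cast(f,c[i],97,s).round(1))
g=cams.grab_frame("top")["color"][140:225,190:325];cv2.imwrite("pics/i.png",cv2.resize(g,None,fx=4,fy=4,interpolation=2))
E
```

```text
[503.61141003 210.13055365 205.77900134] [ 0.57378179 -0.42072413  0.69959722]
[192 197  31  30 722] [206.77977839 211.15927978] [520.4 148.3  97. ]
[368 209  46  28 323] [390.78018576 222.38390093] [490.6 300.   97. ]
```

```bash
python3 -c "
from workcell import env
print(env.job_done())"
```

```text
the job is handed in; nothing more can be done
None
```

I tightened the blade to an estimated 15–16 N at the knob (14.5 N felt at a standstill), swung the lock lever over to its stop, and handed the job in at about 17.5 s. The hand-in returned no verdict.

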